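# Emboss a medicine carton in a pedal press

## Task

The green-and-white tablet carton lying on the desk needs its batch code pressed into one narrow side. Stand it on end on the bed of the small green bench press, between the two steel cheeks (its thin way fits between them), and let go; then push the press's sloping pedal smoothly down to its stop, keep it there for about one second so that the ram squeezes the carton, and let the pedal come all the way up again. Leave the carton standing in the press, do not hit the press hard, and leave the two bottles where they stand.

Things in the scene. Friction and masses are not known exactly. Their poses are not given: they have to be found in the camera images.
- carton: green-and-white cardboard tablet carton, 40 x 78 x 34 mm along its own x, y, z, about 50 g; it starts lying flat, own z up. Origin at the centre of its 40 x 78 mm underside. Lying, it can be taken only across its 40 mm; to stand in the press (own y vertical, either end up) it must be held across its 34 mm.
- carton_center (a point): centre of the carton's volume (17 mm above the body's origin along its own z), same axes
- coder: green bench press fixed to the desk, 208 mm along its y, 225 mm along its x with the pedal; origin on the desk under the middle of its base plate (8 mm thick), z up. In mm: housing with the ram x -45 to 45, y -90 to 22, 65 high; anvil wall x -37 to 37, y 95 to 107, 80 high; nest between them; pedal sticks out to -x
- nest (a point): point on the nest's bed, 8 mm above the desk, axes as the press. Anvil face 20 mm from it in +y, retracted ram face 38 mm in -y. Steel cheeks: inner faces at x +-19.75, y -20 to 20, 26 mm high above the bed, flared lips up to 36 mm. The carton stands here, its 34 mm along x, its 40 mm along y, anywhere between ram and anvil (the ram pushes it to the anvil); its centre is then 39 mm above
- ram_pad: steel pressing pad on the end of the ram, 30 x 7 x 26 mm, origin at its centre, 33 mm above the desk; runs along the press's +y by up to 24 mm as the pedal goes down; sprung, it yields up to 12 mm against the carton
- pedal (a joint): angle of the pedal in rad: 0 fully up (at rest, spring return), 0.30 down on its stop; about 5 N at the start, up to about 16 N at the stop with a carton in the press
- pedal_pad (a point): point on top of the pedal's black rubber pad (52 x 60 mm), 88 mm from the hinge, mid-width; press here from above. At rest the pedal rises 0.36 rad towards its free end and this point is 60 mm above the desk; it goes down 25 mm to the stop
- white_bottle: white plastic bottle, 49 mm diameter, 88 mm tall, standing; origin under its centre; leave alone
- brown_bottle: brown glass bottle with a blue cap, 31 mm diameter, 82 mm tall, standing; origin under its centre; leave alone
Things that resemble listed ones, but are neither listed nor needed, are in the scene too. Leave any turquoise look-alike of the carton alone.

How it is judged:
By the outcome, as a careful person would: the job done as asked, in the order asked, and still so for the second after the job is handed in, with the robot touching nothing.
It also fails if it takes over 70 s, if anything falls off the work surface, if the arm or the gripper's body presses on something with over 40 N, if the wrist force passes 120 N, or if a joint passes its speed limit or range.

## Robot

A 7-joint arm with a two-finger parallel gripper is mounted at the origin on a cart in front of the work surface, level with it; the furniture and walls round the work are solid. World frame = base frame: x ahead of the robot, y to its left, z up, the work surface at z = 0. Lengths are in m, angles in rad, forces in N, time in s.
With the tool pointing down it reaches from about 0.425 to 0.825 m from the base axis. Payload 3.6 kg.
Tool frame: the origin (TCP) lies where the fingers leave the gripper's body, on its centre line; the fingertips stand 73 mm ahead of it and the grasp point (between the pads) lies 54 mm ahead of it; z points along the fingers, y is the line along which they close (so a half turn about z gives the same grasp; the last joint's range is limited). The gripper opens to 85 mm and grips with 20 to 120 N. Pads are 22 mm wide; open, the fingers measure 114 mm over their backs; the gripper's body (76 mm by 85 mm) begins 54 mm behind the grasp point. The pads swing forward as they close: fully open they stand 13 mm farther back than shut.
Start: joints at [1.286, 0.615, -0.013, 1.423, 0.008, 1.103, -0.04], TCP at [0.166, -0.628, 0.304] pointing down, gripper open.
Joint ranges: [-3.12, 3.12], [-0.3, 2.06], [-1.34, 1.32], [0.26, 2.42], [-1.36, 4.5], [0.01, 1.98], [-2.84, 2.84]. Speed limits (rad/s): [2.79, 2.79, 3.14, 3.14, 3.14, 3.14, 3.14].

## Interface

Orientations are given as a unit quaternion [x, y, z, w].
In Python, from station import arm, snapshot, camera_info, ticket gives the robot as it stands. Calls block until the motion is done:
- arm.movep(position, orientation): joint-space move of the TCP to a pose.
- arm.line_to(position, velocity=0.15, ori=None): straight line of the TCP; ori=None keeps the orientation; velocity is the mean speed in m/s.
- arm.move_j(angles): joint-space move.
- arm.move_gripper(opening, effort=None): opening from 0.0 (shut) to 1.0 (fully open); effort is the grip in N (None keeps the last); returns when the fingers have stopped.
- arm.pause(seconds).
- arm.ik(position, orientation): joint angles nearest the present ones, or None.
- snapshot(name): name is "side" or "top" or "wrist"; returns the picture (384x512x3 uint8, blue, green, red); there is no depth.
- camera_info(name): a dict with "fx", "fy", "cx", "cy" (pixels), "dist_coeffs" ([k1, k2, p1, p2, k3] as OpenCV has them; the pictures are not rectified), "R" (3x3) and "t" (3): a world point X has camera coordinates R X + t; the wrist camera has in their place "T_tool_cam" (4x4, takes a point from camera to tool coordinates, whose origin is the TCP and whose axes are the flange's). Camera axes: x right, y down, z forward; pixel columns grow to the right and rows downward; lengths in m; the calibration is good to about 2 mm. A picture is of the moment at which its call begins: read the wrist's pose just before it. camera_info takes no time and is no camera call.
A pose or a line that the arm cannot do raises arm.MotionError and nothing moves.
- ticket.finish_job(): hands the job in; it is judged then, once.
Readings, each from a call of its own:
- arm.read_time(): time.
- arm.read_joint_positions(): joint angles.
- arm.read_dq(): joint speeds.
- arm.read_effort(): joint torques, N m.
- arm.read_tool_pos(): TCP position.
- arm.read_eef_rot(): TCP orientation.
- arm.read_ft_force(): force on the tool from outside, world axes, zero at the start.
- arm.read_wrist_torque(): the same for the moment, N m.
- arm.read_opening(): opening from 0.0 (shut) to 1.0 (fully open).
- arm.read_finger_force(): force on a finger pad.
Only numpy, scipy, OpenCV 4.12 (cv2) and the standard library are available. Lean on these libraries where they do the work, as an engineer would, in place of code of your own. Each camera call takes 0.05 s, during which the arm holds its last target. There are 200 camera calls.

## Working session

There is one attempt and no reset: what is moved stays moved. The work goes in short steps, each a Python script; the robot and the scene stay as the last script left them, time stands still between calls to the robot, and variables do not carry over. Pictures are saved under pics/ and viewed, at most 11 in all, crops included, and the job is handed in when it is done.

```bash
mkdir -p pics; ls
python3 - <<'E'
from station import arm, snapshot, camera_info
import cv2, numpy as np
ims=[]
for n in("side","top"):
    im=snapshot(n); cv2.imwrite(f"pics/{n}0.png",im)
    c=camera_info(n); print(n,{k:np.round(np.array(v),4).tolist() for k,v in c.items() if not isinstance(v,str)})
print({k:np.round(np.array(v),4).tolist() for k,v in camera_info("wrist").items() if not isinstance(v,str)})
print(arm.read_time(),arm.read_tool_pos(),arm.read_eef_rot())
E
```

```text
pics
side {'fx': 375.7767, 'fy': 375.7767, 'cx': 253.8472, 'cy': 193.1194, 'dist_coeffs': [-0.0602, 0.0, 0.0, 0.0, 0.0], 'R': [[0.9936, -0.1127, 0.0058], [-0.0373, -0.376, -0.9259], [0.1065, 0.9197, -0.3778]], 't': [-0.5567, 0.1277, 0.9442]}
top {'fx': 419.9667, 'fy': 419.9667, 'cx': 246.728, 'cy': 191.8111, 'dist_coeffs': [0.0508, 0.0, 0.0, 0.0, 0.0], 'R': [[-0.0128, -0.9998, 0.0175], [-0.9983, 0.0118, -0.0568], [0.0565, -0.0182, -0.9982]], 't': [0.0733, 0.5587, 1.197]}
{'fx': 338.0227, 'fy': 338.0227, 'cx': 255.2594, 'cy': 191.3386, 'dist_coeffs': [-0.0584, 0.0, 0.0, 0.0, 0.0], 'T_tool_cam': [[-0.0002, -0.9477, -0.3192, 0.0821], [1.0, -0.0002, -0.0002, 0.0006], [0.0001, -0.3192, 0.9477, -0.0699], [0.0, 0.0, 0.0, 1.0]]}
0.1 [ 0.16561844 -0.62800377  0.30282948] [ 9.91694967e-01  1.28606808e-01 -1.64644564e-04 -1.16417237e-03]
```

View pics/side0.png

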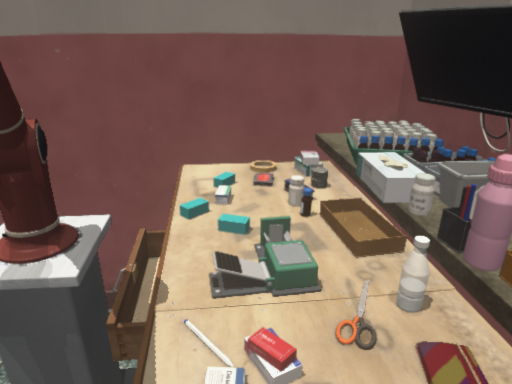

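View pics/top0.png

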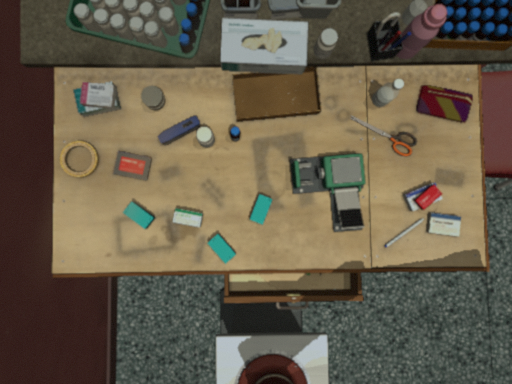

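Top view: the green/white carton is at about (187,217), with turquoise look-alikes at (140,214), (221,247) and (260,208). The press housing is at (345,172), the anvil side at about (295,174) and the pedal pad at (348,205), so press +y points image-left (world +y) and the pedal points towards the robot. The white bottle is at (204,136) and the brown one at (235,131). Next: coarse positions, and which poses the arm can reach.

```bash
cat > h.py <<'E'
from station import arm, snapshot, camera_info, ticket
import cv2, numpy as np
from scipy.spatial.transform import Rotation as Ro
def cam(name):
    c=camera_info(name); K=np.array([[c["fx"],0,c["cx"]],[0,c["fy"],c["cy"]],[0,0,1.]]); d=np.array(c["dist_coeffs"],float)
    if "R" in c: R,t=np.array(c["R"]),np.array(c["t"])
    else:
        T=np.array(c["T_tool_cam"]); p=np.array(arm.read_tool_pos()); Rt=Ro.from_quat(arm.read_eef_rot()).as_matrix()
        Rw=Rt@T[:3,:3]; o=p+Rt@T[:3,3]; R=Rw.T; t=-R@o
    return K,d,R,t
def rays(C,uv):
    K,d,R,t=C; n=cv2.undistortPoints(np.array(uv,float).reshape(-1,1,2),K,d).reshape(-1,2)
    v=np.c_[n,np.ones(len(n))]@R; return -R.T@t, v/np.linalg.norm(v,axis=1)[:,None]
def onplane(C,uv,z):
    o,v=rays(C,uv); return o+v*((z-o[2])/v[:,2])[:,None]
def tri(views):  # [(C,uv)] -> point, rms miss
    A=np.zeros((3,3)); b=np.zeros(3); L=[]
    for C,uv in views:
        o,v=rays(C,[uv]); P=np.eye(3)-np.outer(v[0],v[0]); A+=P; b+=P@o; L.append((o,P))
    x=np.linalg.solve(A,b); return x, np.sqrt(np.mean([np.sum((P@(x-o))**2) for o,P in L]))
def proj(C,X):
    K,d,R,t=C; return cv2.projectPoints(np.array(X,float).reshape(-1,3),cv2.Rodrigues(R)[0],t,K,d)[0].reshape(-1,2)
def quat(x,z):  # tool x and z axes in world
    z=np.array(z,float)/np.linalg.norm(z); x=np.array(x,float); x-=z*(x@z); x/=np.linalg.norm(x)
    return Ro.from_matrix(np.c_[x,np.cross(z,x),z]).as_quat()
def down(yaw): return quat([np.cos(yaw),np.sin(yaw),0],[0,0,-1])
E
python3 - <<'E'
from h import *
C=cam("top")
for n,uv,z in [("carton",(187,217),.034),("turqA",(140,214),.034),("turqB",(221,247),.034),("turqC",(260,208),.034),("white",(204,136),.088),("brown",(235,131),.082),("housing",(345,172),.065),("anvil",(295,174),.08),("pedal",(348,205),.06)]:
    p=onplane(C,[uv],z)[0]; print(n,p.round(3),round(np.hypot(p[0],p[1]),3))
im=cv2.imread("pics/top0.png")[190:260,120:280]; cv2.imwrite("pics/topc.png",cv2.resize(im,None,fx=4,fy=4))
# reachability of horizontal tool (x up), many places & directions
p=onplane(C,[(187,217)],.034)[0]; 
for r in (.45,.55,.65,.75):
  for th in (-1.2,-.6,0,.3,.6):
    ok=[]
    for a in np.radians(np.arange(-150,181,30)):
      for tilt in (0,15):
        ti=np.radians(tilt); h=np.array([np.cos(th+a),np.sin(th+a),0]); z=h*np.cos(ti)-np.array([0,0,np.sin(ti)])
        g=np.array([r*np.cos(th),r*np.sin(th),.06]); q=arm.ik(g-.054*z,quat([0,0,1],z))
        if q is not None: ok.append((int(round(np.degrees(a))),tilt))
    print(r,th,ok)
for yaw in np.arange(-3,3.2,.5): 
    q=arm.ik([p[0],p[1],.25],down(yaw)); print(round(yaw,1),None if q is None else np.round(q,2))
E
```

```text
carton [0.489 0.236 0.034] 0.543
turqA [0.5   0.368 0.034] 0.62
turqB [0.404 0.141 0.034] 0.428
turqC [0.512 0.03  0.034] 0.513
white [0.709 0.182 0.088] 0.732
brown [0.723 0.098 0.082] 0.73
housing [ 0.609 -0.206  0.065] 0.643
anvil [ 0.603 -0.065  0.08 ] 0.607
pedal [ 0.517 -0.214  0.06 ] 0.559
0.45 -1.2 [(-150, 0), (-150, 15), (-120, 0), (-120, 15), (-90, 0), (-90, 15), (-60, 0), (-60, 15), (60, 0), (60, 15), (90, 0), (90, 15), (120, 0), (120, 15), (150, 0), (150, 15), (180, 15)]
0.45 -0.6 [(-150, 0), (-150, 15), (-120, 0), (-120, 15), (-90, 0), (-90, 15), (-60, 0), (-60, 15), (60, 0), (60, 15), (90, 0), (90, 15), (120, 0), (120, 15), (150, 0), (150, 15), (180, 15)]
0.45 0 [(-150, 0), (-150, 15), (-120, 0), (-120, 15), (-90, 0), (-90, 15), (-60, 0), (-60, 15), (60, 0), (60, 15), (90, 0), (90, 15), (120, 0), (120, 15), (150, 0), (150, 15), (180, 15)]
0.45 0.3 [(-150, 0), (-150, 15), (-120, 0), (-120, 15), (-90, 0), (-90, 15), (-60, 0), (-60, 15), (60, 0), (60, 15), (90, 0), (90, 15), (120, 0), (120, 15), (150, 0), (150, 15), (180, 15)]
0.45 0.6 [(-150, 0), (-150, 15), (-120, 0), (-
[... 2527 characters left out ...]
 0), (0, 15), (30, 0), (30, 15), (60, 0), (60, 15), (90, 0), (90, 15)]
-3.0 [ 0.17  0.78 -1.15  1.78  0.79  1.13  0.46]
-2.5 [ 0.17  0.77 -1.15  1.78  0.78  1.13  0.97]
-2.0 [ 0.17  0.77 -1.15  1.78  0.78  1.13  1.47]
-1.5 [ 0.17  0.77 -1.15  1.78  0.78  1.13  1.97]
-1.0 [-1.06  0.68  0.94  1.82 -0.65  0.99 -2.41]
-0.5 [-0.27  0.53 -0.34  1.8   0.22  0.85 -2.78]
0.0 [-0.16  0.56 -0.51  1.79  0.34  0.88 -2.39]
0.5 [-0.12  0.57 -0.57  1.79  0.38  0.89 -1.93]
1.0 [-0.05  0.6  -0.7   1.79  0.47  0.93 -1.52]
1.5 [ 0.04  0.65 -0.86  1.79  0.58  0.98 -1.13]
2.0 [ 0.11  0.71 -1.01  1.79  0.69  1.05 -0.73]
2.5 [ 0.17  0.77 -1.14  1.78  0.77  1.12 -0.31]
3.0 [ 0.19  0.8  -1.19  1.78  0.81  1.15  0.15]
```

```bash
cat >> h.py <<'E'
import pickle
def grab(tag):
    C=cam("wrist"); im=snapshot("wrist"); cv2.imwrite(f"pics/{tag}.png",im); pickle.dump(C,open(f"pics/{tag}.pkl","wb")); return C,im
def load(tag): return pickle.load(open(f"pics/{tag}.pkl","rb")),cv2.imread(f"pics/{tag}.png")
E
python3 - <<'E'
from h import *
q=down(-np.pi/2)
arm.movep([.56,-.08,.30],q); arm.pause(.3); grab("p1"); print(arm.read_time(),arm.read_joint_positions())
arm.line_to([.62,-.02,.30],.2); arm.pause(.3); grab("p2"); print(arm.read_time())
arm.movep([.50,.25,.24],q); arm.pause(.3); grab("c1"); print(arm.read_time(),arm.read_joint_positions())
arm.line_to([.47,.31,.24],.2); arm.pause(.3); grab("c2"); print(arm.read_time())
print(arm.read_ft_force())
a=[cv2.imread(f"pics/{n}.png") for n in("p1","p2","c1","c2")]
cv2.imwrite("pics/mos.png",cv2.resize(np.vstack([np.hstack(a[:2]),np.hstack(a[2:])]),(800,600),interpolation=cv2.INTER_AREA))
E
```

```text
2.85 [-0.52649403  0.72635278  1.13444767  1.69910458 -0.70633052  1.18749981
 -2.34658334]
3.775
5.2833 [-1.1385458   0.82887494  1.16685037  1.79109762 -0.84967676  1.12555475
 -2.81950341]Traceback (most recent call last):
  File "<stdin>", line 6, in <module>
station.MotionError: the arm cannot follow that straight line within its joint ranges
```

Run:
```python
from h import *
q=down(np.pi/2)
arm.move_j([-.45,.615,0,1.423,0,1.103,-.45]); print(arm.read_time(),arm.read_tool_pos(),arm.read_eef_rot())
arm.movep([.51,.24,.24],q); arm.pause(.3); grab("c1"); print(arm.read_time(),np.round(arm.read_joint_positions(),2))
arm.line_to([.47,.29,.24],.2); arm.pause(.3); grab("c2"); print(arm.read_time(),np.round(arm.read_joint_positions(),2))
a=[cv2.imread(f"pics/{n}.png") for n in("p1","p2","c1","c2")]
cv2.imwrite("pics/mos.png",cv2.resize(np.vstack([np.hstack(a[:2]),np.hstack(a[2:])]),(800,600),interpolation=cv2.INTER_AREA))
# horizontal tool feasibility from here
for P in ([.585,.10],[.60,.10],[.56,.2],[.6,.2],[.62,.13]):
  for yd in (-90,-60,-120,90,60,120):
    d=np.array([np.cos(np.radians(yd)),np.sin(np.radians(yd)),0]); 
    for t in (0,10):
      ti=np.radians(t); z=d*np.cos(ti)-np.array([0,0,np.sin(ti)]); j=arm.ik(np.array([*P,.07])-.054*z,quat([0,0,1],z)); print(P,yd,t,None if j is None else np.round(j,2))
```

```text
7.3167 [0.59445238 0.26292884 0.30345615] [ 7.07256324e-01  7.06957122e-01 -3.45337320e-04 -3.35146139e-05]
8.175 [-0.47  0.55 -0.01  1.76  0.    0.83 -0.48]
8.9917 [-0.59  0.54 -0.    1.79  0.    0.82 -0.6 ]
[0.585, 0.1] -90 0 [-0.72  1.31  0.19  1.37  0.9   1.72  2.05]
[0.585, 0.1] -90 10 [-0.66  1.22  0.09  1.41  0.9   1.64  2.02]
[0.585, 0.1] -60 0 [-0.46  1.27 -0.39  1.79  1.55  1.95  1.66]
[0.585, 0.1] -60 10 [-0.45  1.18 -0.39  1.83  1.52  1.77  1.71]
[0.585, 0.1] -120 0 [-0.77  1.58  0.9   0.95  0.18  1.96  2.56]
[0.585, 0.1] -120 10 [-0.61  1.37  0.37  1.    0.43  1.95  2.22]
[0.585, 0.1] 90 0 [ 0.84  1.57 -1.08  1.62 -0.42  0.89  0.65]
[0.585, 0.1] 90 10 [ 0.81  1.45 -1.02  1.67 -0.4   0.81  0.61]
[0.585, 0.1] 60 0 [0.02 1.29 0.37 2.06 4.36 1.97 1.62]
[0.585, 0.1] 60 10 [-0.1   1.24  0.56  2.11  4.32  1.94  1.5 ]
[0.585, 0.1] 120 0 [ 0.5   1.46 -0.75  1.19 -0.46  1.62  0.69]
[0.585, 0.1] 120 10 [ 0.48  1.37 -0.7   1.24 -0.41  1.52  0.7 ]
[0.6, 0.1] -90 0 [-0.91  1.42  0.64  1.33  0.6   1.49  2.31]
[0.6, 0.1] -90 10 [-0.71  1.25  0.23  1.37  0.82  1.58  2.11]
[0.6, 0.1] -60 
[... 1868 characters left out ...]
-0.45  1.4   0.65]
[0.62, 0.13] -90 0 [-0.58  1.35 -0.09  1.19  1.09  1.96  2.05]
[0.62, 0.13] -90 10 [-0.73  1.28  0.25  1.25  0.8   1.64  2.18]
[0.62, 0.13] -60 0 [-0.58  1.25 -0.2   1.66  1.49  1.79  1.79]
[0.62, 0.13] -60 10 [-0.47  1.2  -0.39  1.69  1.53  1.78  1.82]
[0.62, 0.13] -120 0 None
[0.62, 0.13] -120 10 None
[0.62, 0.13] 90 0 [ 0.76  1.57 -1.08  1.55 -0.46  0.9   0.65]
[0.62, 0.13] 90 10 [ 0.73  1.44 -1.01  1.59 -0.45  0.82  0.61]
[0.62, 0.13] 60 0 [ 0.95  1.82 -1.34  1.97 -1.36  0.11  1.68]
[0.62, 0.13] 60 10 [-0.17  1.24  0.56  2.04  4.23  1.9   1.39]
[0.62, 0.13] 120 0 [ 0.43  1.49 -0.76  1.07 -0.48  1.64  0.64]
[0.62, 0.13] 120 10 [ 0.42  1.4  -0.72  1.13 -0.42  1.55  0.65]
```

View pics/mos.png

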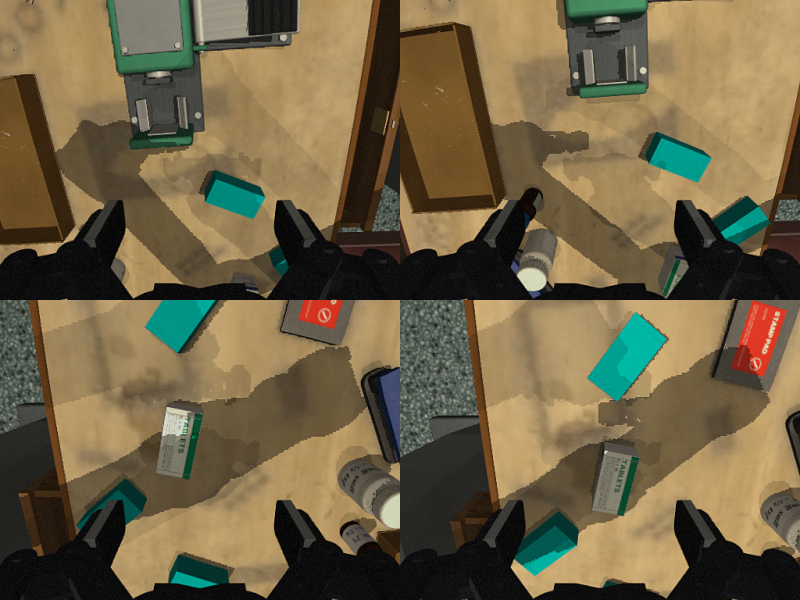

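Mosaic: the press (p1 at about (165,105), p2 at (607,70)) shows its nest with two steel cheeks. The carton's white top with green stripe is at about (178,440) in c1 and (615,478) in c2. I'll enlarge both to read corners.

Run:
```python
from h import *
def crop(n,x,y,w,h,s):
    im=load(n)[1][y:y+h,x:x+w]; im=cv2.resize(im,None,fx=s,fy=s,interpolation=cv2.INTER_CUBIC)
    for g in range((x+19)//20*20,x+w,20): cv2.line(im,((g-x)*s,0),((g-x)*s,6),(0,0,255),1); cv2.putText(im,str(g),((g-x)*s+2,16),0,.4,(0,0,255),1)
    for g in range((y+19)//20*20,y+h,20): cv2.line(im,(0,(g-y)*s),(6,(g-y)*s),(255,0,0),1); cv2.putText(im,str(g),(8,(g-y)*s+4),0,.4,(255,0,0),1)
    return im
a=np.hstack([crop("p1",145,60,100,140,4),crop("p2",215,0,100,140,4)])
cv2.imwrite("pics/press.png",a)
b=np.hstack([crop("c1",190,120,80,120,5),crop("c2",235,170,80,120,5)]); cv2.imwrite("pics/cart.png",b)
```

```text
(no output)
```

View pics/press.png

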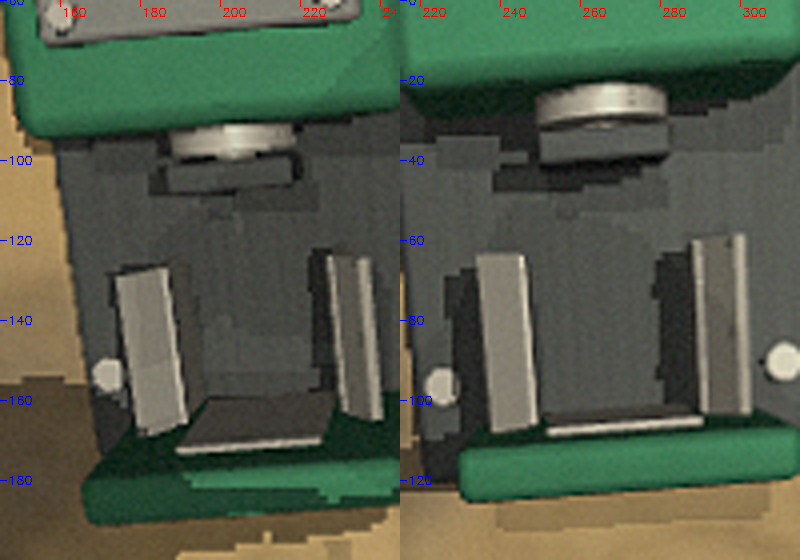

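View pics/cart.png

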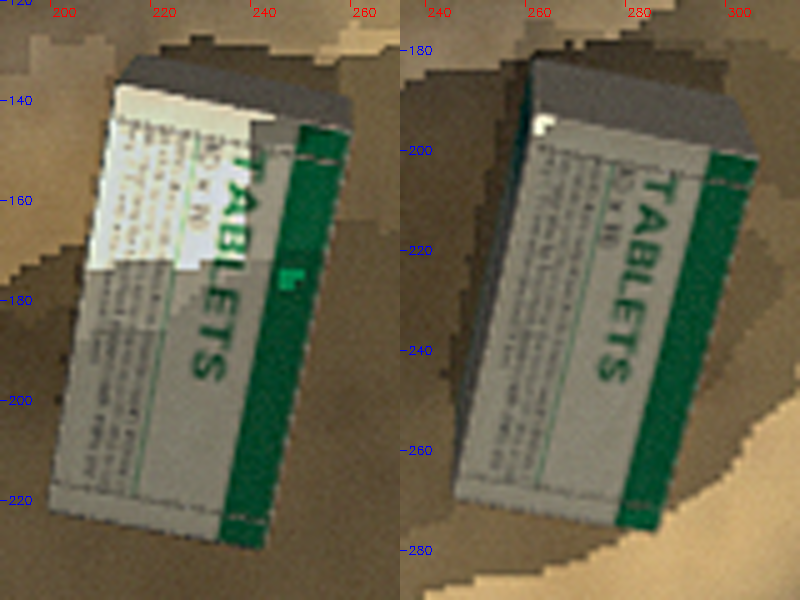

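Corners read. Press crop: anvil steel edge in p1 (178,452)-(322,437) and in p2 (545,432)-(702,420), cheek edges, bolts and ram pad, all in crop pixels. Carton crop: the four top-face corners are sharp in both views. Now triangulating.

Run:
```python
from h import *
C1,C2=load("c1")[0],load("c2")[0]; P1,P2=load("p1")[0],load("p2")[0]
a=[(213.6,137),(260,145.6),(243,229.6),(200,222.2)]; b=[(261.6,193),(306.4,201),(287,276),(246,269.4)]
X=np.array([tri([(C1,u),(C2,v)])[0] for u,v in zip(a,b)]); print(X.round(4))
print("miss",[round(1e3*tri([(C1,u),(C2,v)])[1],2) for u,v in zip(a,b)])
for C,u in((C1,a),(C2,b)):
    Q=onplane(C,u,.034); print("plane ctr",Q.mean(0).round(4),"sides",[round(1e3*np.linalg.norm(Q[i]-Q[i-1]),1) for i in range(4)],"yaw long",[round(np.degrees(np.arctan2(*(Q[i]-Q[j])[1::-1])),1) for i,j in((0,3),(1,2))])
p=lambda x,y:(145+x/4,60+y/4); r=lambda x,y:(215+(x-400)/4,y/4)
F={"anvL":((178,452),(545,432)),"anvR":((322,437),(702,420)),"Lin0":((165,268),(524,255)),"Lin1":((187,423),(537,425)),
"Lout0":((116,277),(478,256)),"Lout1":((138,433),(491,432)),
"Rin0":((329,255),(692,240)),"Rin1":((350,415),(704,412)),"Rout0":((367,257),(742,235)),"Rout1":((380,418),(750,412)),"boltL":((107,375),(442,386)),
"ramL":((168,190),(540,163)),"ramR":((292,180),(668,152)),"anvOutL":((90,522),(468,502))}
for k,(u,v) in F.items():
    x,m=tri([(P1,p(*u)),(P2,r(*v))]); print(k,x.round(4),round(m*1e3,2))
print("boltR",onplane(P2,[r(785,360)],.01)); print("boltL",onplane(P1,[p(107,375)],.01),onplane(P2,[r(442,386)],.01))
# pedal pad: dark mask in p1 image
im=load("p1")[1][0:60,300:400]; cv2.imwrite("pics/ped.png",cv2.resize(im,None,fx=6,fy=6))
```

```text
[[0.4766 0.2752 0.0308]
 [0.5153 0.2688 0.0343]
 [0.5006 0.1926 0.0334]
 [0.4619 0.1992 0.0319]]
miss [np.float64(0.34), np.float64(0.06), np.float64(0.22), np.float64(0.1)]
plane ctr [0.4888 0.2344 0.034 ] sides [np.float64(77.5), np.float64(38.7), np.float64(77.5), np.float64(38.9)] yaw long [np.float64(78.7), np.float64(78.9)]
plane ctr [0.4886 0.2346 0.034 ] sides [np.float64(76.9), np.float64(39.7), np.float64(76.8), np.float64(39.3)] yaw long [np.float64(79.3), np.float64(79.0)]
anvL [ 0.6227 -0.078   0.0609] 0.43
anvR [ 0.588  -0.081   0.0603] 0.19
Lin0 [ 0.6282 -0.1172  0.0332] 0.25
Lin1 [ 0.6252 -0.0777  0.0329] 0.01
Lout0 [ 0.6383 -0.1165  0.0428] 0.09
Lout1 [ 0.6362 -0.0768  0.0401] 0.2
Rin0 [ 0.588  -0.1202  0.0303] 0.33
Rin1 [ 0.5839 -0.0801  0.0321] 0.85
Rout0 [ 0.5778 -0.121   0.0414] 0.09
Rout1 [ 0.575  -0.0816  0.044 ] 0.1
boltL [ 0.6498 -0.0861  0.0134] 0.03
ramL [ 0.6243 -0.1367  0.0424] 0.47
ramR [ 0.5952 -0.1389  0.0406] 0.15
anvOutL [ 0.6398 -0.0654  0.0778] 0.58
boltR [[ 0.56173423 -0.09234388  0.01      ]]
boltL [[ 0.65064014 -0.0854153   0.01      ]] [[ 0.65003251 -0.08593813  0.01      ]]
```

View pics/ped.png

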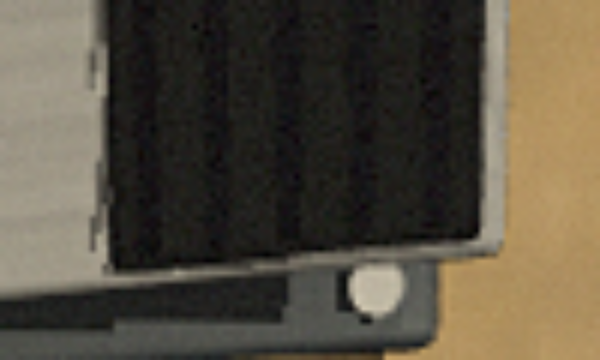

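Everything agrees with the given sizes: carton top at z≈0.033 with sides 77×39 mm and yaw 79°; cheek gap 40 mm with bends at z≈0.033; nest at (0.6066, -0.0989), yaw about 4.4°. Picking the carton off-centre, then moving to a pre-place pose with the tool horizontal.

Run:
```python
from h import *
P1=load("p1")[0]
A=onplane(P1,[(318,44.7)],.051)[0]; B=onplane(P1,[(379.7,39.7)],.069)[0]; w=np.radians(4.4); ydir=np.array([-np.sin(w),np.cos(w),0])
print("pad edge",A.round(4),B.round(4),np.linalg.norm(A-B).round(4),"centre",((A+B)/2-.030*ydir).round(4))
yaw=np.radians(79); g=np.array([.4887,.2345])+.020*np.array([np.cos(yaw),np.sin(yaw)])
arm.movep([*g,.15],down(yaw)); arm.line_to([*g,.074],.1); print(arm.read_ft_force())
arm.move_gripper(0.0,30); print("open",arm.read_opening(),arm.read_finger_force())
arm.line_to([*g,.25],.15); print(arm.read_opening(),np.round(arm.read_ft_force(),2),arm.read_time())
q=quat([0,0,1],[0,-1,0])
for z in (.25,.22,.18):
    j=arm.ik([.585,.157,z],q); print(z,None if j is None else np.round(j,2))
cv2.imwrite("pics/side1.png",snapshot("side"))
```

```text
pad edge [ 0.5047 -0.1918  0.051 ] [ 0.4564 -0.1947  0.069 ] 0.0516 centre [ 0.4829 -0.2232  0.06  ]
[ 0.04617222 -0.44442754  0.08144335]
open 0.4608922189111735 31.59916877746582
0.46313201880978583 [ 0.38 -0.44 -1.25] 12.2
0.25 [-0.61  1.03 -0.01  1.44  1.07  1.95  2.14]
0.22 [-0.61  1.07 -0.01  1.44  1.05  1.93  2.11]
0.18 [-0.61  1.13 -0.01  1.43  1.04  1.9   2.06]
```

Run:
```python
from h import *
q=quat([0,0,1],[0,-1,0])
arm.movep([.585,.157,.22],q); print(arm.read_time(),np.round(arm.read_joint_positions(),2),arm.read_opening())
arm.line_to([.585,.157,.075],.12); f0=np.array(arm.read_ft_force()); print(f0.round(2))
j=arm.ik([.585,.157,.059],q); print(np.round(j,2))
C=cam("side"); im=snapshot("side"); u=proj(C,[[.585,.1,.05]])[0].astype(int); print(u)
cv2.imwrite("pics/side2.png",cv2.resize(im[max(0,u[1]-70):u[1]+50,u[0]-80:u[0]+80],None,fx=5,fy=5,interpolation=cv2.INTER_CUBIC))
```

```text
14.6167 [-0.61  1.07 -0.01  1.44  1.05  1.93  2.1 ] 0.46153624578438607
[ 0.29 -0.75  0.  ]
[-0.61  1.32 -0.02  1.35  1.02  1.85  1.96]
[258 200]
```

View pics/side2.png

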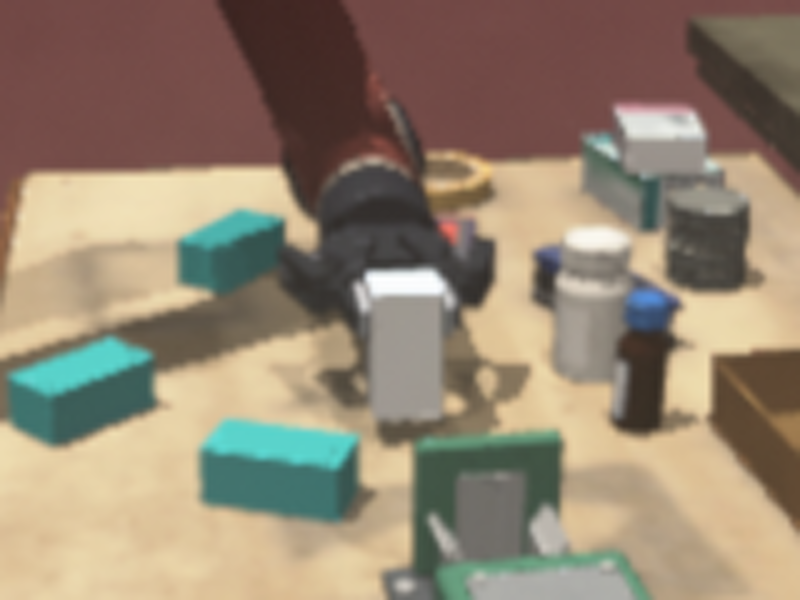

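The carton hangs upright over clear desk with the tool horizontal. Setting it down, retreating and re-gripping across its 34 mm.

Run:
```python
from h import *
arm.line_to([.585,.157,.063],.05); f0=np.array(arm.read_ft_force())
z=.063
while z>.0565:
    z-=.0007; arm.line_to([.585,.157,z],.02); f=np.array(arm.read_ft_force())-f0
    if f[2]>2.5: break
print("contact z",z,f.round(2),arm.read_tool_pos())
arm.move_gripper(.75,30); arm.pause(.2)
arm.line_to([.585,.26,z+.004],.12); arm.line_to([.585,.26,.20],.2)
print(arm.read_time())
arm.movep([.585,.10,.24],down(np.pi)); print(arm.read_time(),np.round(arm.read_joint_positions(),2))
C=cam("wrist"); cv2.imwrite("pics/w3.png",snapshot("wrist")); T=cam("top"); im=snapshot("side"); 
cv2.imwrite("pics/s3.png",cv2.resize(im[120:240,178:338],None,fx=4,fy=4))
w=cv2.imread("pics/w3.png"); e=[]
for h in (0,.078):
    for dx,dy in((-.017,-.02),(.017,-.02),(.017,.02),(-.017,.02)): e.append([.585+dy,.10+dx,h])
for u in proj(C,e): cv2.circle(w,tuple(int(v) for v in u),3,(0,0,255),1)
cv2.imwrite("pics/w3m.png",np.hstack([w[:, 56:456],cv2.resize(im[130:250,178:311],(400,384))]))
```

```text
contact z 0.05740000000000001 [0.02 2.01 5.56] [0.58508846 0.15706572 0.05872594]
20.825
21.8333 [-0.34  0.6   0.2   1.68 -0.15  0.88  1.51]
```

View pics/w3m.png

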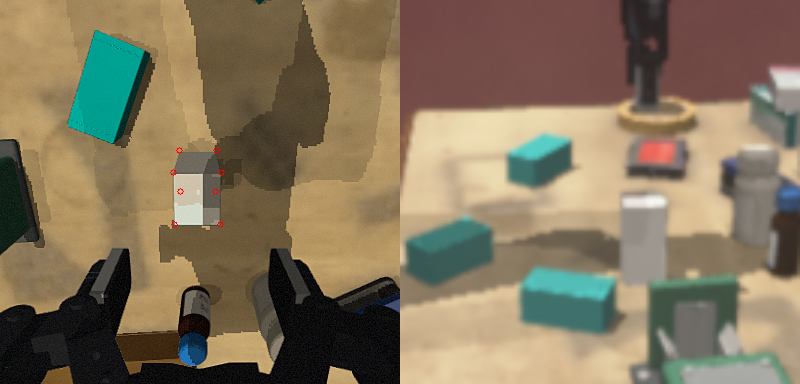

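The carton stands upright where expected; the projected corners match in the wrist view. Gripping it at the top and moving it over the nest.

Run:
```python
from h import *
arm.line_to([.585,.10,.113],.12); arm.move_gripper(0,30); print("open",arm.read_opening(),arm.read_finger_force())
arm.line_to([.585,.10,.23],.15); print(arm.read_opening(),arm.read_time())
w=np.radians(94.4)
arm.movep([.6071,-.1059,.23],down(w)); arm.line_to([.6071,-.1059,.172],.12); arm.pause(.2)
print(arm.read_time(),np.round(arm.read_joint_positions(),2),arm.read_tool_pos(),np.round(arm.read_ft_force(),2))
C,im=grab("n1"); s=snapshot("side"); u=proj(cam("side"),[[.6071,-.1,.06]])[0].astype(int)
a=cv2.resize(im,(512,384))[:,100:412]; b=cv2.resize(s[u[1]-48:u[1]+48,u[0]-60:u[0]+60],(480,384),interpolation=cv2.INTER_CUBIC)
cv2.imwrite("pics/n1m.png",np.hstack([a,b]))
```

```text
open 0.3930805524676883 31.63781762123108
0.39437232252878307 24.4417
26.1167 [-0.19  0.77  0.56  1.68 -0.52  0.84  0.68] [ 0.60760666 -0.10606632  0.1730446 ] [ 0.27  0.53 -1.16]
```

View pics/n1m.png

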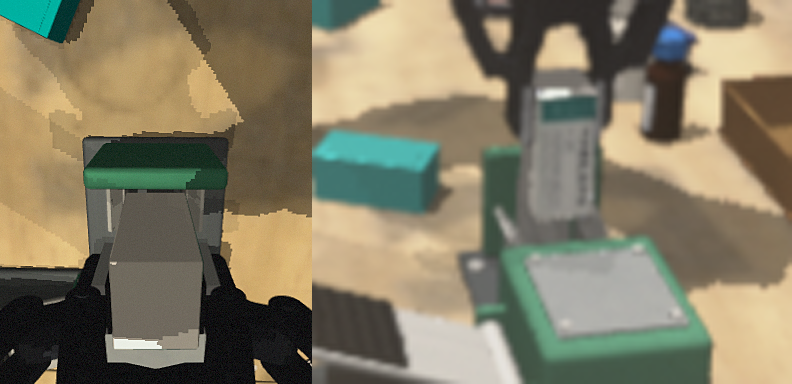

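Run:
```python
from h import *
u=proj(cam("side"),[[.6071,-.1,.06]])[0].astype(int); w=np.radians(4.4); R=Ro.from_euler("z",w).as_matrix()
for s in(-1,1):
    P=np.array([.6076,-.106,0])+np.array([R@[s*.017,-.02,h] for h in(.06,.138)]); q=proj(cam("side"),P); print(((q-u+[60,48])*4+[312,0]).round(0))
p=np.array([.6071,-.1059])
print(Ro.from_quat(arm.read_eef_rot()).as_matrix()[:,2])
```

```text
[[536. 218.]
 [539.  94.]]
[[592. 213.]
 [598.  90.]]
[ 1.36715038e-03 -1.35317957e-04 -9.99999056e-01]
```

Run:
```python
from h import *
C,im=load("n1")
cv2.imwrite("pics/n1c.png",cv2.resize(im[165:290,185:325],None,fx=5.5,fy=4.8,interpolation=cv2.INTER_CUBIC))
w=np.radians(4.4); R=Ro.from_euler("z",w).as_matrix()
for h in(.06,.138): print(h,proj(C,np.array([.6076,-.106,0])+np.array([R@[s*.017,.02,h] for s in(-1,1)])).round(1))
N=np.array([.6066,-.0989,0]); 
for h,x in((.034,.01975),(.044,.029)): print("cheek",h,proj(C,N+np.array([R@[s*x,y,h] for s in(-1,1) for y in(.02,)])).round(1))
```

```text
0.06 [[224.7 190.9]
 [284.3 190.9]]
0.138 [[206.  260.9]
 [302.3 260.9]]
cheek 0.034 [[222.9 167.3]
 [284.9 167.3]]
cheek 0.044 [[206.2 171.4]
 [301.4 171.4]]
```

View pics/n1c.png

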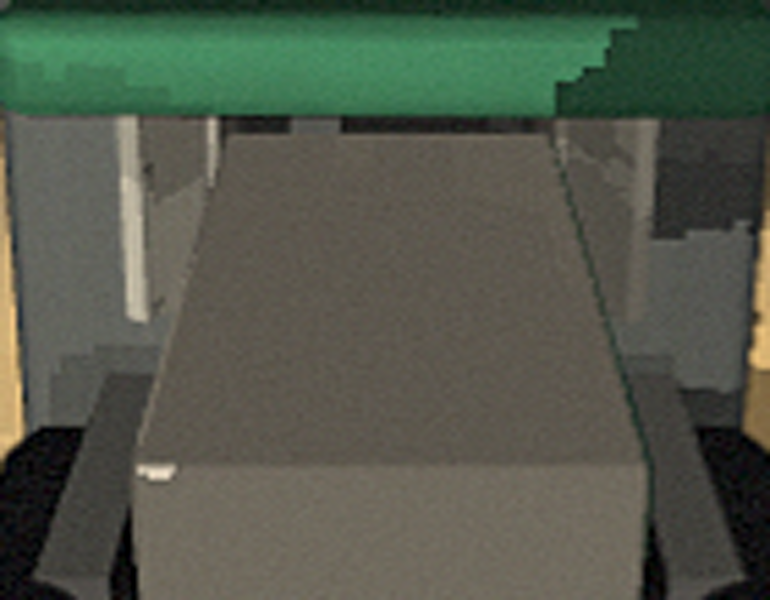

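The carton is centred between the cheeks: its bottom edge mid is at about 255.5 px and the cheek mid at about 255.2 px. Lowering it with force monitoring.

Run:
```python
from h import *
x,y=.6071,-.1059; f0=np.array(arm.read_ft_force()); z=.172; 
for z in [.160,.150,.140,.130,.125]+list(np.arange(.124,.1165,-.001)):
    arm.line_to([x,y,z],.06 if z>.1245 else .02); f=np.array(arm.read_ft_force())-f0
    if np.linalg.norm(f)>3.5: break
print(z,f.round(2),arm.read_tool_pos(),arm.read_opening(),arm.read_time())
```

```text
0.121 [-1.47  2.26  4.9 ] [ 0.60715407 -0.10594749  0.12172536] 0.3972607700858091 28.7667
```

Run:
```python
from h import *
q=down(np.radians(94.4)); w=np.radians(4.4); out=-np.array([np.cos(w),np.sin(w)])
arm.move_gripper(.65,30); arm.pause(.2); arm.line_to([.6071,-.1059,.25],.12)
arm.movep([.483,-.223,.20],q); arm.move_gripper(0,30); cv2.imwrite("pics/side4.png",snapshot("side"))
arm.line_to([.483,-.223,.140],.1); f0=np.array(arm.read_ft_force()); print(arm.read_time(),arm.read_opening())
c=np.array([.483,-.223]); P=lambda d:[*(c+out*.0054*max(d,0)/.0257),.133-d]
arm.line_to(P(0),.04); print(np.round(arm.read_ft_force()-f0,1))
for d in(.008,.016,.023): arm.line_to(P(d),.04); print(d,np.round(arm.read_ft_force()-f0,1),np.round(arm.read_tool_pos(),4))
while d<.031:
    d+=.0008; arm.line_to(P(d),.03); f=np.array(arm.read_ft_force())-f0
    if f[2]>24: break
t=arm.read_time(); print("stop",d,f.round(1),np.round(arm.read_tool_pos(),4),t); im=snapshot("side"); cv2.imwrite("pics/side5.png",im)
arm.pause(1.0); print(np.round(arm.read_ft_force()-f0,1))
arm.line_to(P(-.010),.04); print(arm.read_time()); arm.line_to([.483,-.223,.25],.15); arm.pause(.3)
cv2.imwrite("pics/side6.png",snapshot("side"))
u=proj(cam("side"),[[.58,-.14,.05]])[0].astype(int)
L=[cv2.resize(cv2.imread(f"pics/side{k}.png")[u[1]-60:u[1]+60,u[0]-44:u[0]+45],(266,360),interpolation=cv2.INTER_CUBIC) for k in(4,5,6)]
cv2.imwrite("pics/fin.png",np.hstack(L)); print(arm.read_time())
```

```text
32.6417 0.001958617144005362
[ 1.  -0.6  1.5]
0.008 [-0.6 -1.1  3.2] [ 0.4812 -0.2236  0.1252]
0.016 [-2.  -0.8  4.7] [ 0.4794 -0.2237  0.1173]
0.023 [-1.5 -0.5  9.2] [ 0.4781 -0.2238  0.1108]
stop 0.030199999999999987 [-3.9  2.7 26.4] [ 0.4772 -0.224   0.1063] 36.2583
[-5.   3.  26.5]
38.475
39.6917
```

View pics/fin.png

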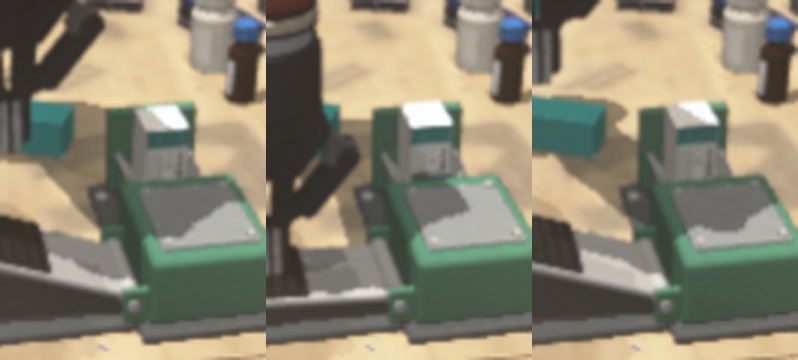

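The three side views show the carton standing in the nest, shifted to the anvil after the squeeze. The pedal goes flat on its stop in the middle picture (tip 27 mm down, 26 N) and is fully up again in the last. The bottles haven't moved and the arm is clear, so I'm handing in.

```bash
python3 -c "
from station import ticket
print(ticket.finish_job())"
```

```text
the job is handed in; nothing more can be done
None
```

The carton stands in the press against the anvil; the pedal was held on its stop for about one second and is fully up again, the bottles were not touched, and I handed the job in at about 40 s on the robot's clock.

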